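# Close up a row of rail terminals and lock the end clamp

## Task

On the mounting plate, push with a fingertip against the outer face of the lever-type end clamp so that it and the five terminal blocks in front of it slide along the rail as one train, until the row sits tight, without gaps, against the fixed end bracket. Then push the clamp's lever upright, in against the clamp, as far as it goes to lock the row. Only push, and only on the clamp and its lever: do not grip, pinch or lift anything, do not press on the terminal blocks, and leave the screwdriver, tape roll and side cutters where they lie.

Things in the scene. Friction and masses are not known exactly. Their poses are not given: they have to be found in the camera images.
- mount: Steel mounting plate 280 x 150 mm, fixed, top 7 mm above the table. Origin: its centre, at table level. x runs along the rail towards the end bracket (the way the train is pushed), y across the rail towards the slotted wiring duct, z up. Rail: 35 mm wide, at y = 0, x = -135 to 135 mm, top at z = 22 mm. Duct: y = 45 to 71 mm, top at z = 36 mm. The side at negative y, towards the robot, is free.
- end_bracket: Fixed end bracket on the rail, 10 mm thick, 46 mm wide, rising 41 mm above the rail's top, with a 35 mm wide, 84 mm long relay behind it, rising 56 mm. Origin: on the bracket's face towards the train, mid-width, on the rail's top; axes as the plate's. The train's first terminal must come to rest against this face. Its place along the rail (x = 32 to 77 mm on the plate) varies.
- terminal_1: First grey screw terminal block from the end bracket: 12 mm along the rail, 46 mm across it, rising 41 mm above the rail's top (from 24 mm up only 30 mm wide). It hooks round the rail's edges and slides along it with light friction. Origin: middle of the block, on the rail's top. Axes as those of the mounting plate. Not to be pressed by the fingers.
- terminal_2: Second grey screw terminal block from the end bracket: 12 mm along the rail, 46 mm across it, rising 41 mm above the rail's top (from 24 mm up only 30 mm wide). It hooks round the rail's edges and slides along it with light friction. Origin: middle of the block, on the rail's top. Axes as those of the mounting plate. Not to be pressed by the fingers.
- terminal_3: Third grey screw terminal block from the end bracket: 12 mm along the rail, 46 mm across it, rising 41 mm above the rail's top (from 24 mm up only 30 mm wide). It hooks round the rail's edges and slides along it with light friction. Origin: middle of the block, on the rail's top. Axes as those of the mounting plate. Not to be pressed by the fingers.
- terminal_4: Fourth grey screw terminal block from the end bracket: 12 mm along the rail, 46 mm across it, rising 41 mm above the rail's top (from 24 mm up only 30 mm wide). It hooks round the rail's edges and slides along it with light friction. Origin: middle of the block, on the rail's top. Axes as those of the mounting plate. Not to be pressed by the fingers.
- terminal_5: Fifth grey screw terminal block from the end bracket: 12 mm along the rail, 46 mm across it, rising 41 mm above the rail's top (from 24 mm up only 30 mm wide). It hooks round the rail's edges and slides along it with light friction. Origin: middle of the block, on the rail's top. Axes as those of the mounting plate. Not to be pressed by the fingers.
- end_clamp: Darker grey end clamp behind the fifth terminal, last of the train: 16 mm along the rail, 46 mm across, rising 41 mm above the rail's top; it hooks round the rail too. Origin: its middle, on the rail's top; axes as the plate's. The train (5 x 12 + 16 = 76 mm) starts closed up, 40 to 85 mm short of the bracket; about 1 N slides it. When all is home this origin is 68 mm before the bracket's face.
- push_face (a point): Where to push, in the plate's +x direction: on the clamp's flat outer face, which looks away from the train, 12 mm above the rail's top. Pushed here, low and near the rail, the train slides freely without cocking. The face is 46 mm wide up to 24 mm above the rail; the rail before it is bare. When all is home it is 76 mm before the bracket's face.
- clamp_lever (a joint): Angle of the clamp's dark cam lever, rad: 0 open, leaning outwards 40 degrees from upright; 0.70 upright (dead centre); 0.75 locked, at its stop. It stays where left (starts at 0 to 0.15). Hinged about an axis along the rail, 27 mm from the rail's middle at negative y (the robot's side), 1 mm below the rail's top; 47 mm long. 2 to 5 N on the pad in the plate's +y shuts it; its cam then grips the rail.
- lever_pad (a point): Middle of the outer side of the lever's thumb pad (12 x 12 mm; the lever ends 6 mm beyond), midway along the clamp's 16 mm thickness. Open, it is 60 mm from the rail's middle at negative y and 25 mm above the rail's top, outermost edge 63 mm out and 30 mm up; locked, 33 mm from the rail's middle and 40 mm above its top.
- blue_driver: Small blue screwdriver, 112 mm long, loose, lying right of the plate. Bystander. Origin: its middle, on the table.
- tape_roll: Roll of black tape, 58 mm across, 19 mm high, loose, lying right of the plate. Bystander. Origin: its middle, on the table.
- blue_snips: Blue-handled side cutters, 127 mm long, loose, lying left of the plate. Bystander. Origin: their middle, on the table.

How it is judged:
By the outcome, as a careful person would: the job done as asked, in the order asked, and still so for the second after the job is handed in, with the robot touching nothing.
It also fails if it takes over 45 s, if anything falls off the work surface, if the arm or the gripper's body presses on something with over 40 N, if the wrist force passes 120 N, or if a joint passes its speed limit or range.

## Robot

A 7-joint arm with a two-finger parallel gripper is mounted at the origin on a cart in front of the work surface, level with it; the furniture and walls round the work are solid. World frame = base frame: x ahead of the robot, y to its left, z up, the work surface at z = 0. Lengths are in m, angles in rad, forces in N, time in s.
With the tool pointing down it reaches from about 0.4 to 0.875 m from the base axis. Payload 19.3 kg.
Tool frame: the origin (TCP) lies on the centre line of the jaws, within the pads' length; the fingertips stand 25 mm ahead of it and the grasp point (between the pads) lies 6 mm ahead of it (tips_ahead is the distance from the TCP to the fingertips, in m); z points along the fingers, y is the direction in which the jaws open and shut (so a half turn about z gives the same grasp; the last joint's range is limited). The gripper opens to 85 mm and grips with 20 to 120 N. Pads are 22 mm wide; open, the fingers measure 114 mm over their backs; the gripper's body (76 mm by 85 mm) begins 54 mm behind the grasp point. The pads swing forward as they close: fully open they stand 13 mm farther back than shut.
Start: joints at [-1.308, 0.521, -0.036, 1.599, 0.021, 1.021, -0.113], TCP at [0.204, 0.591, 0.256] pointing down, gripper open.
Joint ranges: [-2.91, 2.91], [-0.3, 2.13], [-1.5, 1.42], [0.17, 2.43], [-1.26, 4.41], [0.16, 1.93], [-2.52, 2.52]. Speed limits (rad/s): [1.89, 1.89, 2.39, 2.39, 3.01, 3.01, 3.01].

## Interface

Orientations are given as [roll, pitch, yaw] about the fixed x, y, z axes, in that order (R = Rz(yaw) Ry(pitch) Rx(roll)).
In Python, from workcell import observe, grab_frame, job_done, outline_of, tips_ahead gives the robot as it stands. The module is installed in compiled form; this text tells all that it offers.
- The arm moves only by the tool move_arm, never from a script. Its argument "motion" is a list of rows, each a list of 2 entries, a list of its own where there are three numbers: the shift along the world's x, y, z in mm, then the turn, a rotation vector about the world's x, y, z in rad. A call has 1 to 12 rows; each row is the pose to reach, as a shift and turn from the pose commanded when the call began; what a row does not reach only later rows make up. A row lasts 1/8 s, in which the tool goes at most 62.5 mm and 10.7 degrees, less where a joint would pass 70% of its speed; a pose out of reach is approached as far as the arm can. A call with a gripper value outside its range is refused whole. "jaw" is the finger opening in mm, from 0 to 85.4, set as the call begins (left out, the last holds). The fingers move at their own pace and stop on an object; "grip_force" is the grip in N (left out, the last holds). Time passes only in rows, so rows that repeat a pose let the fingers close. It gives the time, the measured TCP pose, the force and the opening at its end, in the units of the state.
- observe(): the state, without advancing time (a new reading comes with each control period).
- grab_frame(name): name is "side" or "top"; returns a dict with "frame" (480x640x3 uint8, red, green, blue), "fx", "fy", "cx", "cy" (pixels), "T" (4x4, takes a point from camera to world coordinates). Camera axes: x right, y down, z forward; pixel columns grow to the right and rows downward; lengths in m; the calibration is good to about 2 mm. A picture is of the moment at which its call begins. There is no depth.
- job_done(): hands the job in, once; it reports no verdict.
Trained networks look in the newest picture that a camera, given by its name, has taken for a name from the list of things; names that differ only in an ending like _2 or _b are one class to them, and where a whole thing is asked for, a point or a joint stands for the part that bears it (a point fixed in the world has none). Each returns a list of dicts, best first, with "score" (0 to 1); they miss things now and then, are a little off and sometimes report something else, mostly with a low value. They report only what shows in the picture. A call takes as long as a camera call.
- outline_of(label, camera): "pixels" (480x640 bool, what is visible of it) and "pixel" ([column, row] in pixels, amid what is visible of it).
The state is a dict: "clock": time; "qpos": joint angles; "qd": joint speeds; "joint_efforts": joint torques, N m; "position": TCP position; "tool_rot": TCP orientation; "force": force on the tool from outside, world axes, zero at the start; "moment": the same for the moment, N m; "grip_width": finger opening in m.
Only numpy, scipy, OpenCV 4.12 (cv2) and the standard library are available. Lean on these libraries where they do the work, as an engineer would, in place of code of your own. Each camera call takes 0.05 s, during which the arm holds its last target.

## Working session

There is one attempt and no reset: what is moved stays moved. The work goes in short steps, Python scripts to look and compute and a tool call to move; the robot and the scene stay as the last step left them, time stands still between calls to the robot, and variables do not carry over. Pictures are saved under pics/ and viewed, and the job is handed in when it is done.

Besides the shell and the picture viewer there is one more tool, called as a command line: name --argument value ..., lists and objects as JSON in quotes. move_arm: Moves the arm, as the interface text tells. Its arguments: {"type":"object","properties":{"motion":{"type":"array"},"jaw":{"type":"number"},"grip_force":{"type":"number"}},"required":["motion"]}

```bash
mkdir -p pics
python3 - <<'E'
from workcell import *
import cv2, numpy as np
o=observe(); print({k:np.round(v,3).tolist() for k,v in o.items()}); 
try: print(tips_ahead())
except Exception as e: print(tips_ahead)
for c in("top","side"):
    g=grab_frame(c); cv2.imwrite(f"pics/{c}0.png",g["frame"][...,::-1]); print(c,g["fx"],g["fy"],g["cx"],g["cy"],np.round(g["T"],4).tolist())
    for l in("mount","end_bracket","terminal_1","end_clamp","clamp_lever","blue_driver","tape_roll","blue_snips"):
        r=outline_of(l,c); print(l,[(round(d["score"],2),np.round(d["pixel"]).tolist(),int(d["pixels"].sum())) for d in r])
E
```

```text
{'clock': 0.0, 'qpos': [-1.308, 0.522, -0.036, 1.6, 0.021, 1.021, -0.113], 'qd': [0.0, -0.001, 0.001, 0.0, 0.0, 0.0, 0.0], 'joint_efforts': [-0.001, -92.709, 1.98, -36.994, 0.018, 0.008, 0.0], 'position': [0.204, 0.59, 0.256], 'tool_rot': [-3.14, 0.0, 2.809], 'force': [0.464, -0.973, -0.103], 'moment': [-0.023, 0.015, 0.011], 'grip_width': 0.085}
0.025
top 528.1153984094235 528.1153984094235 319.4716892805603 235.4304895107455 [[0.0105, -0.9889, 0.148, 0.3365], [-0.9999, -0.0111, -0.0034, 0.1466], [0.005, -0.1479, -0.989, 1.0328], [0.0, 0.0, 0.0, 1.0]]
mount [(0.83, [314.0, 205.0], 8327)]
end_bracket [(0.91, [348.0, 198.0], 1097)]
terminal_1 [(0.72, [282.0, 209.0], 138), (0.69, [296.0, 206.0], 152), (0.67, [289.0, 209.0], 153), (0.54, [297.0, 206.0], 153), (0.48, [306.0, 207.0], 172)]
end_clamp [(0.65, [274.0, 213.0], 321)]
clamp_lever [(0.52, [276.0, 230.0], 87)]
blue_driver [(0.76, [453.0, 273.0], 183)]
tape_roll [(0.91, [458.0, 178.0], 508)]
blue_snips [(0.62, [168.0, 222.0], 855)]
side 558.7272917474841 558.7272917474841 314.0821500048522 234.3895835583376 [[0.8418, -0.3505, 0.4104, -0.0158], [-0.5397, -0.555, 0.633, -0.6438], [0.0059, -0.7544, -0.6564, 0.8968], [0.0, 0.0, 0.0, 1.0]]
mount [(0.73, [333.0, 254.0], 3773)]
end_bracket [(0.7, [353.0, 252.0], 906)]
terminal_1 [(0.66, [318.0, 224.0], 60), (0.63, [328.0, 233.0], 247), (0.63, [298.0, 230.0], 44), (0.39, [308.0, 225.0], 117)]
end_clamp [(0.47, [304.0, 225.0], 184)]
clamp_lever [(0.5, [294.0, 228.0], 58), (0.41, [353.0, 353.0], 120)]
blue_driver [(0.54, [352.0, 354.0], 177)]
tape_roll [(0.84, [423.0, 321.0], 252)]
blue_snips [(0.82, [263.0, 188.0], 405)]
```

Run:
```python
import cv2
t=cv2.imread("pics/top0.png"); s=cv2.imread("pics/side0.png")
cv2.imwrite("pics/top0c.png",cv2.resize(t[130:280,215:415],None,fx=4,fy=4,interpolation=cv2.INTER_CUBIC))
cv2.imwrite("pics/side0c.png",cv2.resize(s[150:300,240:440],None,fx=4,fy=4,interpolation=cv2.INTER_CUBIC))
```

```text
(no output)
```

View pics/top0.png

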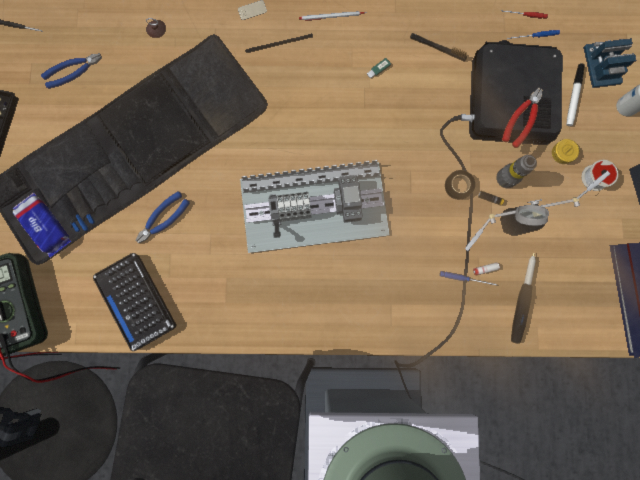

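View pics/side0.png

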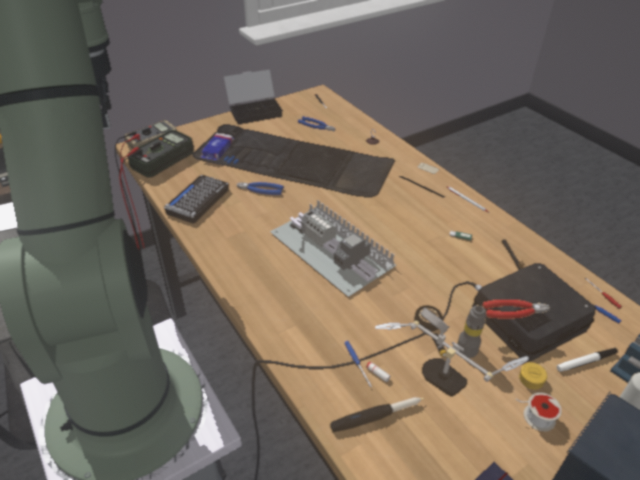

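```bash
sleep 0
```

```text
(no output)
```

View pics/top0c.png

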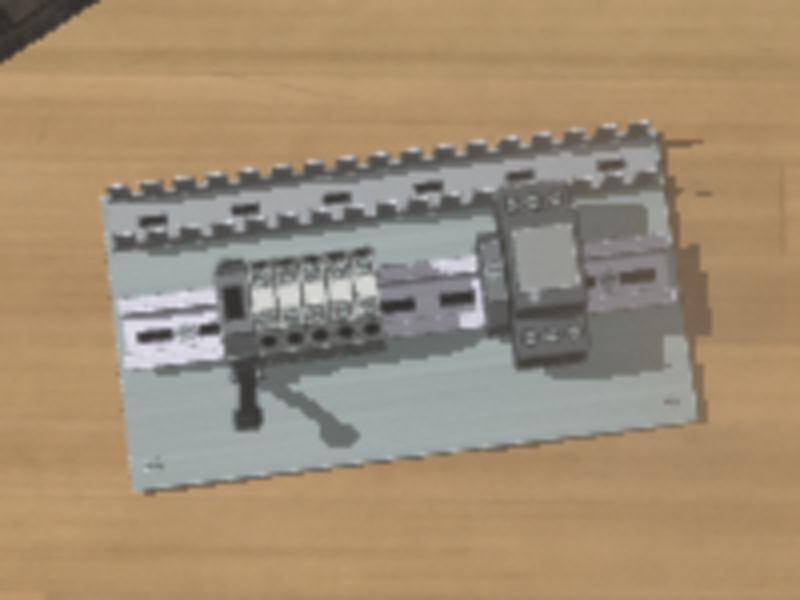

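View pics/side0c.png

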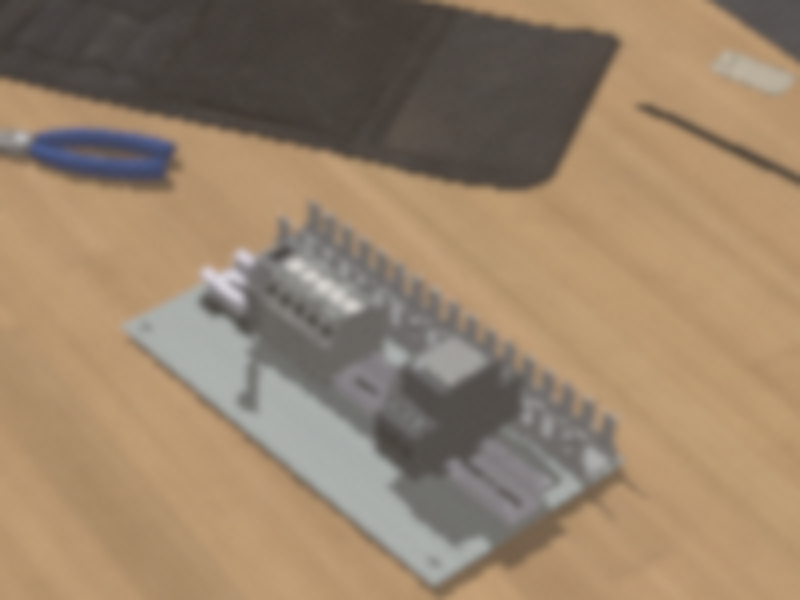

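```bash
cat > h.py <<'E'
import numpy as np, cv2
from scipy.optimize import least_squares
from workcell import *
def cam(name):
    g=grab_frame(name); return g
def proj(g,P):
    T=np.array(g["T"]); P=np.atleast_2d(P); c=(P-T[:3,3])@T[:3,:3]
    return np.c_[g["fx"]*c[:,0]/c[:,2]+g["cx"], g["fy"]*c[:,1]/c[:,2]+g["cy"]]
def m2w(p,P): # p: x,y,yaw (m) ; P plate coords mm
    P=np.atleast_2d(P)/1000.; c,s=np.cos(p[2]),np.sin(p[2])
    return np.c_[p[0]+c*P[:,0]-s*P[:,1], p[1]+s*P[:,0]+c*P[:,1], P[:,2]]
E
cat > fit.py <<'E'
from h import *
gt,gs=cam("top"),cam("side")
ot=lambda u,v:(u/4+215-.4,v/4+130-.4); os_=lambda u,v:(u/4+240-.4,v/4+150-.4)
T=[((-140,-75,7),ot(136,492)),((140,-75,7),ot(697,420)),((-135,17.5,22),ot(118,299)),((-135,-17.5,22),ot(125,368)),((135,17.5,22),ot(667,238)),((135,-17.5,22),ot(677,300))]
S=[((-140,-75,7),os_(125,328)),((140,-75,7),os_(437,590)),((140,75,7),os_(622,465))]
def res(p,full=False):
    a=proj(gt,m2w(p,[t[0] for t in T]))-[t[1] for t in T]
    b=proj(gs,m2w(p,[t[0] for t in S]))-[t[1] for t in S]
    if full: print(np.round(a,1).tolist(),np.round(b,1).tolist())
    return np.r_[a.ravel(),b.ravel()]
r=least_squares(res,[0.42,0.15,-1.5],loss="soft_l1"); p=r.x; print(p); res(p,True); np.save("p.npy",p)
def fitx(pts,o,g):
    for (y,z,uv,n) in pts:
        f=lambda x:(proj(g,m2w(p,[x[0],x[1],z]))[0]-o(*uv))
        q=least_squares(f,[0,0]).x; print(n,np.round(q,1),"expected y",y)
fitx([(23,63,(220,263),'clamp top outer back'),(15,63,(378,250),'t1 top back'),(-15,63,(385,345),'t1 low front'),(23,63,(480,235),'bracket face back'),(-23,63,(488,333),'bracket face front'),(-62,52,(247,428),'lever end mid')],ot,gt)
# draw
for name,g in(("top",gt),("side",gs)):
    f=g["frame"][...,::-1].copy(); np.save(name+".npy",f)
E
python3 fit.py
```

```text
[ 0.54818207  0.15381973 -1.43625835]
[[-0.7, -0.3], [0.9, 0.3], [0.4, -0.0], [0.6, 0.3], [0.1, -1.3], [0.2, 0.5]] [[-1.3, -0.4], [-1.0, -1.0], [0.8, -1.0]]
clamp top outer back [-82.   19.6] expected y 23
t1 top back [-7.6 16.7] expected y 15
t1 low front [ -9.9 -28.8] expected y -15
bracket face back [40.9 18. ] expected y 23
bracket face front [ 38.6 -29. ] expected y -23
lever end mid [-78.8 -58. ] expected y -62
```

```bash
cat > ov.py <<'E'
from h import *
import sys
def box(x0,x1,y0,y1,z0,z1):
    c=[(x,y,z) for x in(x0,x1) for y in(y0,y1) for z in(z0,z1)]
    return [(c[i],c[j]) for i in range(8) for j in range(i) if sum(a!=b for a,b in zip(c[i],c[j]))==1]
def overlay(tag,p,xc,xb,lev,crops={"top":(215,130),"side":(240,150)}):
    L=[(e,(0,255,0)) for e in box(-140,140,-75,75,7,7)+box(-135,135,-17.5,17.5,22,22)]
    L+=[(e,(0,0,255)) for e in box(xc-8,xc+8,-23,23,22,63)]
    L+=[(e,(255,0,0)) for e in box(xb,xb+10,-23,23,22,63)]
    L+=[(e,(255,0,255)) for e in box(xc+8,xc+68,-15,15,46,63)]
    a=np.deg2rad(40)-lev; e=(xc,-27-47*np.sin(a),21+47*np.cos(a)); L+=[(((xc,-27,21),e),(0,255,255))]
    for n in("top","side"):
        g=cam(n); u,v=crops[n]; f=cv2.resize(g["frame"][v:v+150,u:u+200,::-1],None,fx=4,fy=4,interpolation=cv2.INTER_CUBIC)
        cv2.imwrite(f"pics/{n}{tag}_raw.png",f)
        for (A,B),col in L:
            q=(proj(g,m2w(p,[A,B]))-(u-.4,v-.4))*4
            cv2.line(f,tuple(int(i) for i in q[0]),tuple(int(i) for i in q[1]),col,1)
        cv2.imwrite(f"pics/{n}{tag}_ov.png",f)
if __name__=="__main__":
    overlay("1",np.load("p.npy"),-74,40,0.05)
E
python3 ov.py
```

```text
(no output)
```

View pics/top1_ov.png

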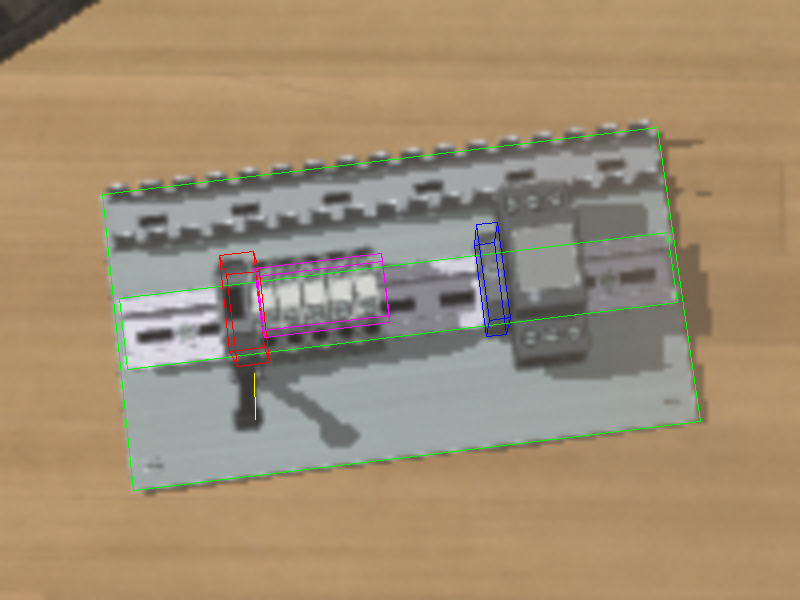

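View pics/side1_ov.png

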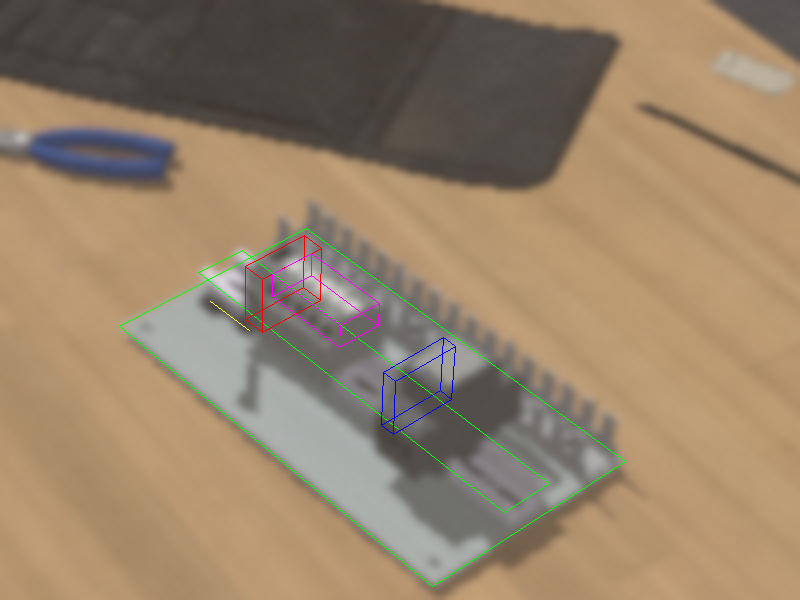

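```bash
cat > plan.py <<'E'
from h import *
from scipy.spatial.transform import Rotation as R
p=np.load("p.npy")
ex=np.array([np.cos(p[2]),np.sin(p[2]),0]); ey=np.array([-np.sin(p[2]),np.cos(p[2]),0])
def cur():
    o=observe(); return np.array(o["position"]),R.from_euler("xyz",o["tool_rot"]),o
def base(): # tool pointing down, tool y = -plate x
    y=-ex; z=np.array([0,0,-1.]); return R.from_matrix(np.c_[np.cross(y,z),y,z])
def target(tip,tx=0,ty=0): # tilt deg: tip leading in +x / +y plate
    r=R.from_rotvec(-np.deg2rad(tx)*ey)*R.from_rotvec(np.deg2rad(ty)*ex)*base()
    return m2w(p,tip)[0]-0.025*r.apply([0,0,1]),r
def delta(tip,tx=0,ty=0):
    P,r0,_=cur(); T,r=target(tip,tx,ty)
    print(tip,np.round((T-P)*1000,1).tolist(),np.round((r*r0.inv()).as_rotvec(),3).tolist())
def tip():
    P,r,o=cur(); w=P+0.025*r.apply([0,0,1])-[p[0],p[1],0]
    z=r.apply([0,0,1])
    print("tip plate mm",np.round([w@ex*1e3,w@ey*1e3,w[2]*1e3],1),"F plate",np.round([o["force"]@ex,o["force"]@ey,o["force"][2]],2),"t",o["clock"],"grip",o["grip_width"], "axis",np.round([z@ex,z@ey,z[2]],3))
E
python3 - <<'E'
from plan import *
print(ex,ey); tip()
delta((-120,0,150),12); delta((-120,0,31),12)
E
```

```text
[ 0.13413248 -0.99096341  0.        ] [0.99096341 0.13413248 0.        ]
tip plate mm [-479.1 -282.3  231.3] F plate [ 0.19  0.48 -0.61] t 1.1 grip 0.08545479563281559 axis [ 0. -0. -1.]
(-120, 0, 150) [327.2, -312.8, -81.8] [-0.21, 0.021, 0.466]
(-120, 0, 31) [327.2, -312.8, -200.8] [-0.21, 0.021, 0.466]
```

move_arm --motion '[[[35,-33,-10],[-0.02,0.002,0.05]],[[75,-72,-20],[-0.05,0.005,0.11]],[[115,-110,-30],[-0.08,0.008,0.18]],[[155,-148,-40],[-0.11,0.01,0.24]],[[195,-186,-50],[-0.13,0.013,0.3]],[[235,-224,-60],[-0.16,0.016,0.36]],[[275,-262,-70],[-0.19,0.019,0.42]],[[305,-292,-78],[-0.21,0.021,0.466]],[[327,-313,-82],[-0.21,0.021,0.466]],[[327,-313,-82],[-0.21,0.021,0.466]],[[327,-313,-82],[-0.21,0.021,0.466]]]' --jaw 0

```text
clock: 2.48
position: [0.5308, 0.2782, 0.1743]
tool_rot: [-2.933, -0.0, -3.006]
force: [-0.7, -0.2, -0.5]
grip_width: -0.0
```

Run:
```python
from plan import *
tip(); 
try:print(tips_ahead())
except Exception as e: print(e)
delta((-120,0,31),12)
from ov import overlay
overlay("2",p,-76.5,40,0.05)
```

```text
tip plate mm [-120.4   -0.5  149.8] F plate [ 0.14 -0.69 -0.46] t 2.475 grip -3.214669419034358e-06 axis [ 0.207 -0.    -0.978]
'float' object is not callable
(-120, 0, 31) [0.6, -0.4, -118.8] [-0.001, -0.0, -0.001]
```

View pics/top2_raw.png

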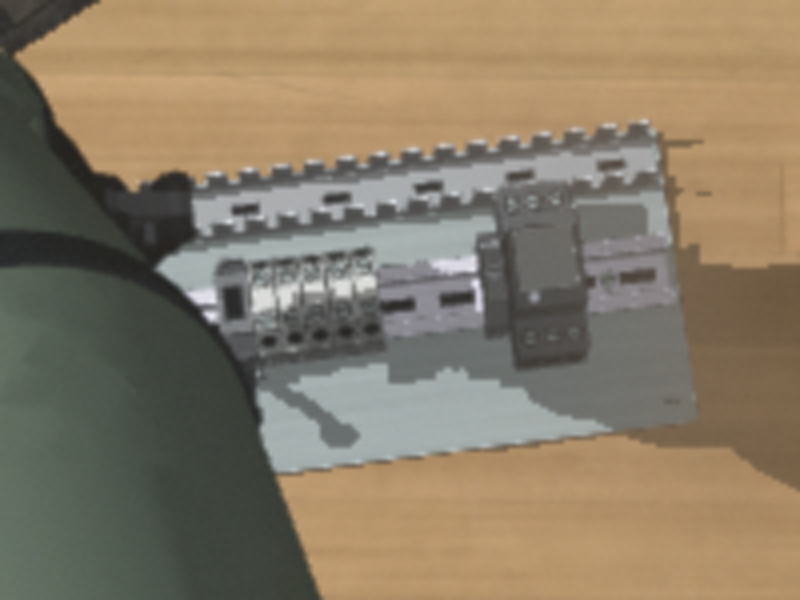

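View pics/side2_raw.png

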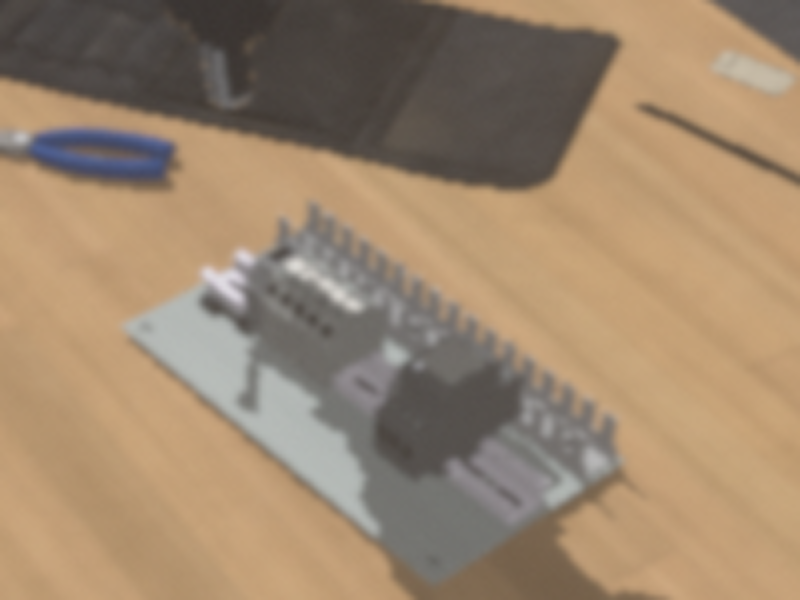

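Fingers are shut, tip at about (228,105) in the side crop, above the bare rail left of the clamp; the train is untouched. Lowering.

move_arm --motion '[[[0,0,-40],[0,0,0]],[[0,0,-80],[0,0,0]],[[0,0,-108],[0,0,0]],[[0,0,-118],[0,0,0]],[[0,0,-118],[0,0,0]],[[0,0,-118],[0,0,0]]]'

```text
clock: 3.32
position: [0.5317, 0.2782, 0.0575]
tool_rot: [-2.933, 0.001, -3.007]
force: [1.1, -0.3, 0.2]
grip_width: 0.0001
```

Run:
```python
from plan import *
tip()
from ov import overlay
overlay("3",p,-76.5,40,0.05)
```

```text
tip plate mm [-120.3    0.3   33. ] F plate [0.42 1.01 0.17] t 3.325 grip 9.843182538683187e-05 axis [ 0.207  0.001 -0.978]
```

View pics/side3_raw.png

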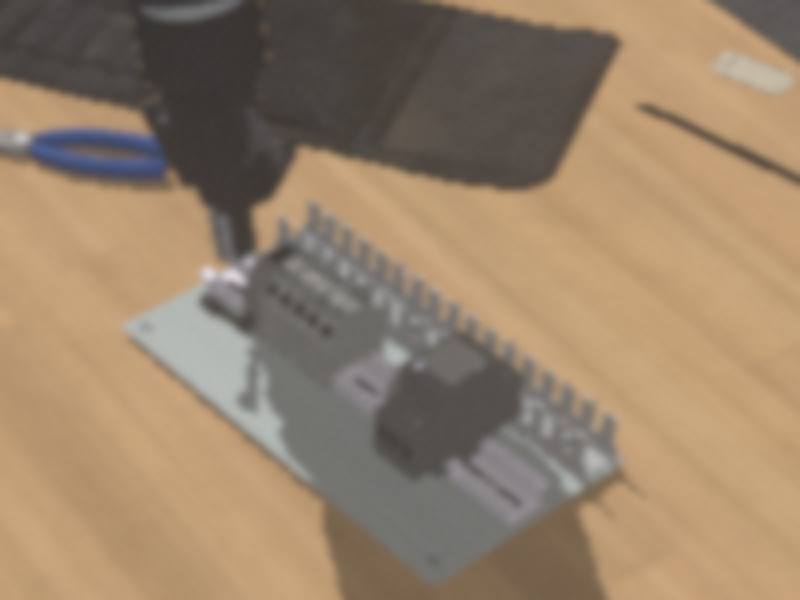

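move_arm --motion '[[[1,-6,-1],[0,0,0]],[[2,-12,-2],[0,0,0]],[[2,-16,-2],[0,0,0]],[[3,-20,-2],[0,0,0]],[[3,-24,-2],[0,0,0]],[[4,-28,-2],[0,0,0]],[[4,-32,-2],[0,0,0]],[[5,-36,-2],[0,0,0]],[[5,-40,-2],[0,0,0]],[[6,-44,-2],[0,0,0]],[[6,-48,-2],[0,0,0]],[[7,-52,-2],[0,0,0]]]'

```text
clock: 4.92
position: [0.5382, 0.2255, 0.0543]
tool_rot: [-2.932, -0.0, -3.007]
force: [-0.5, 0.8, 0.9]
grip_width: -0.0
```

Run:
```python
from plan import *
tip()
from ov import overlay
overlay("4",p,-50,40,0.05)
```

```text
tip plate mm [-67.1  -0.3  29.8] F plate [-0.89 -0.38  0.85] t 4.925 grip -1.759047288893095e-05 axis [ 0.208 -0.    -0.978]
```

View pics/side4_raw.png

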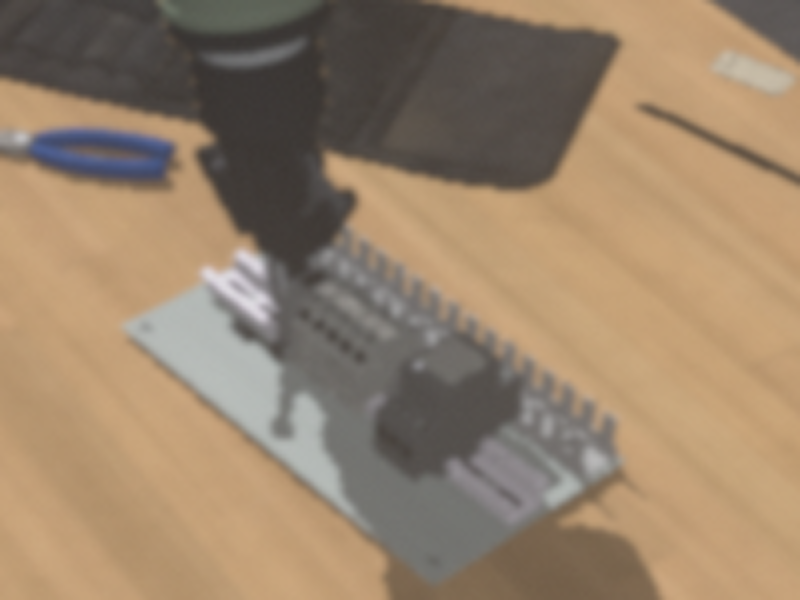

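View pics/top4_raw.png

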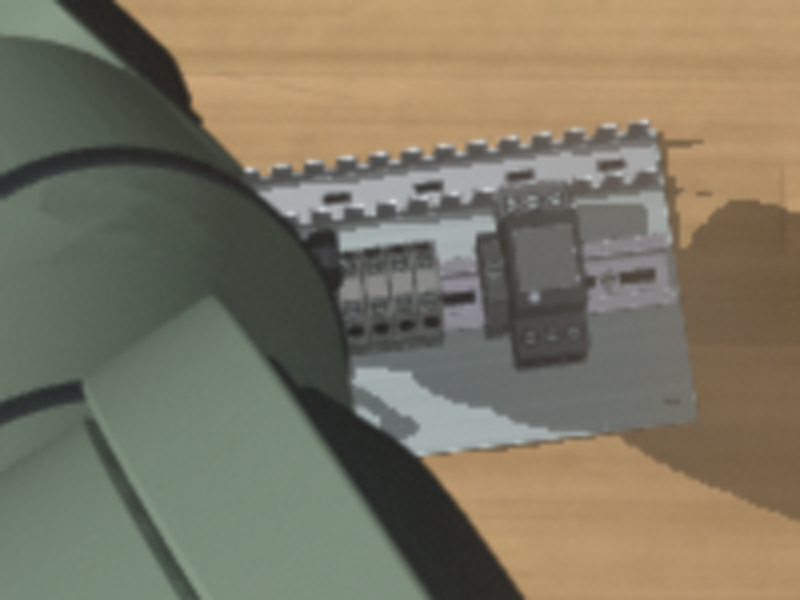

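Train moved about 29 mm, terminal 1's front now at column ~440 versus the bracket at ~480: about 19 mm left.

move_arm --motion '[[[1,-4,0],[0,0,0]],[[1,-8,0],[0,0,0]],[[2,-12,0],[0,0,0]],[[2,-14,0],[0,0,0]],[[2,-15,0],[0,0,0]],[[2,-16,0],[0,0,0]]]'

```text
clock: 5.78
position: [0.5402, 0.2098, 0.0543]
tool_rot: [-2.933, -0.0, -3.007]
force: [-0.1, 1.2, 0.1]
grip_width: -0.0001
```

Run:
```python
from plan import *
tip()
from ov import overlay
overlay("5",p,-30,40,0.05)
```

```text
tip plate mm [-51.3  -0.4  29.8] F plate [-1.25  0.05  0.06] t 5.775 grip -9.255683543447206e-05 axis [ 0.208  0.    -0.978]
```

View pics/top5_raw.png

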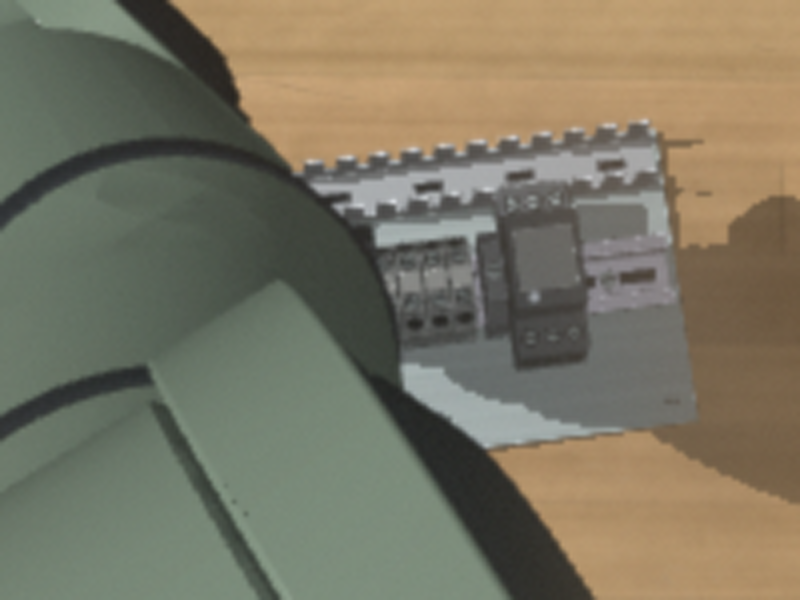

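About 3 mm left (columns ~475 vs ~480). Creep until the force rises.

move_arm --motion '[[[0,-1,0],[0,0,0]],[[0,-2,0],[0,0,0]],[[0,-2.5,0],[0,0,0]],[[0,-3,0],[0,0,0]],[[0,-3,0],[0,0,0]]]'

```text
clock: 6.5
position: [0.5402, 0.2067, 0.0543]
tool_rot: [-2.932, -0.0, -3.007]
force: [0.5, 0.9, 0.1]
grip_width: 0.0003
```

Run:
```python
from plan import *
tip()
```

```text
tip plate mm [-48.3  -0.8  29.8] F plate [-0.8   0.62  0.09] t 6.5 grip 0.0002507147973325129 axis [ 0.208 -0.    -0.978]
```

move_arm --motion '[[[0,-0.5,0],[0,0,0]],[[0,-1,0],[0,0,0]],[[0,-1.5,0],[0,0,0]],[[0,-1.5,0],[0,0,0]]]'

```text
clock: 7.0
position: [0.5402, 0.2052, 0.0543]
tool_rot: [-2.932, -0.0, -3.007]
force: [1.1, -0.1, -0.2]
grip_width: 0.0002
```

Run:
```python
from plan import *
tip()
from ov import overlay
overlay("6",p,-30,40,0.05)
```

```text
tip plate mm [-46.8  -1.   29.9] F plate [ 0.22  1.11 -0.24] t 7.0 grip 0.00022590913425460068 axis [ 0.208 -0.    -0.978]
```

View pics/top6_raw.png

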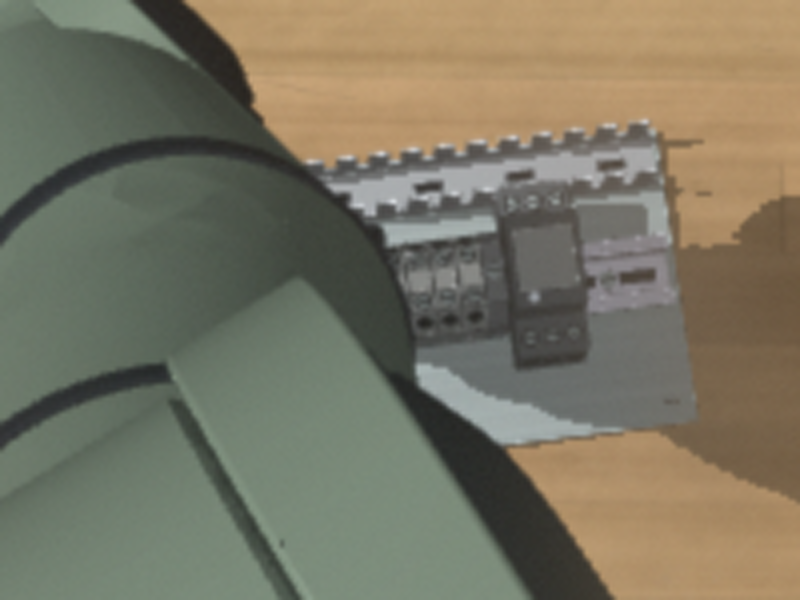

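Nearly no gap left visible, but no firm stop felt yet. Continue in half millimetres.

move_arm --motion '[[[0,-0.5,0],[0,0,0]],[[0,-1,0],[0,0,0]],[[0,-1,0],[0,0,0]]]'

```text
clock: 7.48
position: [0.5402, 0.2048, 0.0543]
tool_rot: [-2.933, 0.0, -3.006]
force: [0.0, 3.6, 0.7]
grip_width: 0.0002
```

Run:
```python
from plan import *
tip()
```

```text
tip plate mm [-46.5  -1.   29.9] F plate [-3.53  0.51  0.67] t 7.475 grip 0.00018941043584734754 axis [ 0.207  0.    -0.978]
```

move_arm --motion '[[[0,-0.7,0],[0,0,0]],[[0,-1.2,0],[0,0,0]],[[0,-1.2,0],[0,0,0]]]'

```text
clock: 7.85
position: [0.5402, 0.2046, 0.0543]
tool_rot: [-2.935, 0.001, -3.006]
force: [0.5, 10.9, 0.7]
grip_width: 0.0001
```

Run:
```python
from plan import *
tip()
```

```text
tip plate mm [-46.2  -1.   29.9] F plate [-10.75   1.92   0.65] t 7.85 grip 0.0001493690524629862 axis [ 0.206  0.001 -0.979]
```

Firm stop (about 11 N, tip barely advancing). Back off along the rail, then rise and move clear to look.

move_arm --motion '[[[-1,6,0],[0,0,0]],[[-3,20,0],[0,0,0]],[[-5,35,0],[0,0,0]],[[-5,40,40],[0,0,0]],[[-20,70,90],[0,0,0]],[[-60,110,110],[0,0,0]],[[-100,150,110],[0,0,0]],[[-140,190,110],[0,0,0]],[[-150,200,110],[0,0,0]],[[-150,200,110],[0,0,0]]]'

```text
clock: 9.1
position: [0.3895, 0.4039, 0.1642]
tool_rot: [-2.932, -0.0, -3.005]
force: [-0.5, 0.0, -0.0]
grip_width: 0.0002
```

Run:
```python
from plan import *
tip()
from ov import overlay
overlay("7",p,-30,40,0.05)
```

```text
tip plate mm [-263.9 -123.7  139.8] F plate [-0.08 -0.45 -0.01] t 9.1 grip 0.00015258092997710786 axis [ 0.208  0.    -0.978]
```

View pics/top7_ov.png

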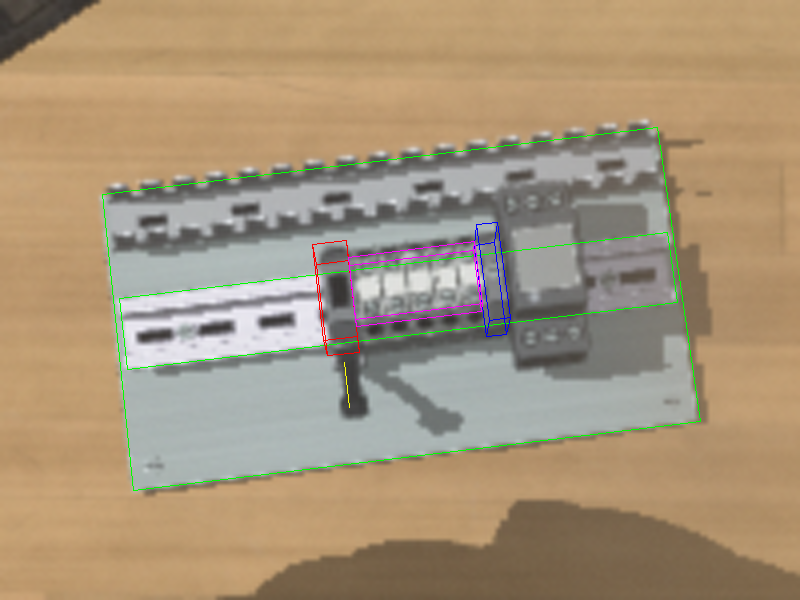

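View pics/side7_ov.png

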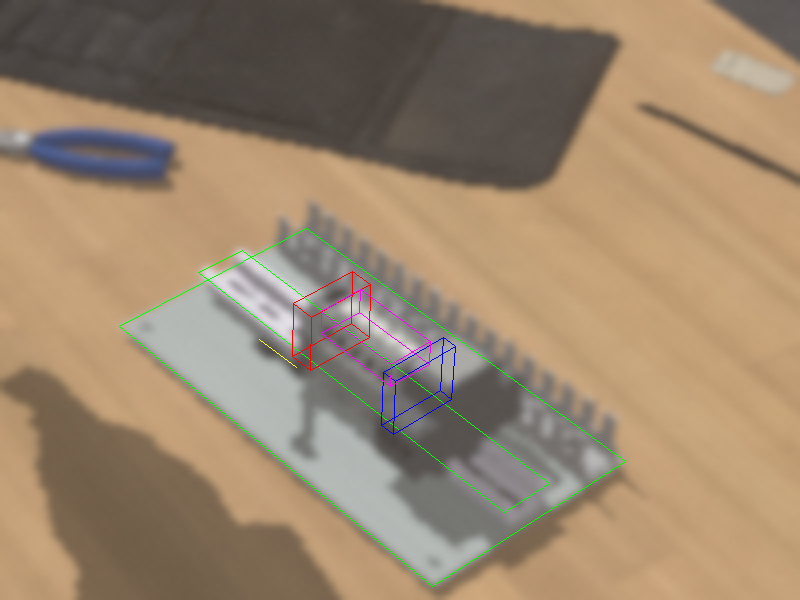

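Run:
```python
from plan import *
delta((-28,-105,100),0,20);delta((-28,-105,42),0,20);delta((-28,-80,42),0,20);delta((-28,-44,56),0,20)
```

```text
(-28, -105, 100) [40.8, -235.8, -40.8] [0.252, -0.317, 0.038]
(-28, -105, 42) [40.8, -235.8, -98.8] [0.252, -0.317, 0.038]
(-28, -80, 42) [65.6, -232.4, -98.8] [0.252, -0.317, 0.038]
(-28, -44, 56) [101.2, -227.6, -84.8] [0.252, -0.317, 0.038]
```

move_arm --motion '[[[5,-30,-5],[0.04,-0.05,0.005]],[[12,-75,-10],[0.09,-0.11,0.01]],[[20,-120,-20],[0.14,-0.17,0.02]],[[28,-165,-30],[0.18,-0.23,0.03]],[[36,-210,-38],[0.23,-0.29,0.035]],[[41,-236,-41],[0.252,-0.317,0.038]],[[41,-236,-60],[0.252,-0.317,0.038]],[[41,-236,-85],[0.252,-0.317,0.038]],[[41,-236,-99],[0.252,-0.317,0.038]],[[41,-236,-99],[0.252,-0.317,0.038]],[[41,-236,-99],[0.252,-0.317,0.038]]]'

```text
clock: 10.58
position: [0.4313, 0.1646, 0.0643]
tool_rot: [-3.141, 0.347, -3.009]
force: [0.5, -0.6, -0.2]
grip_width: -0.0003
```

Run:
```python
from plan import *
tip(); delta((-28,-80,42),0,20);delta((-28,-44,56),0,20)
from ov import overlay
overlay("8",p,-28,40,0.05)
```

```text
tip plate mm [ -26.3 -105.9   40.8] F plate [ 0.67  0.45 -0.17] t 10.575 grip -0.0003082889148745172 axis [ 0.001  0.34  -0.94 ]
(-28, -80, 42) [25.4, 5.1, 1.2] [0.001, -0.002, 0.002]
(-28, -44, 56) [61.1, 9.9, 15.2] [0.001, -0.002, 0.002]
```

View pics/top8_raw.png

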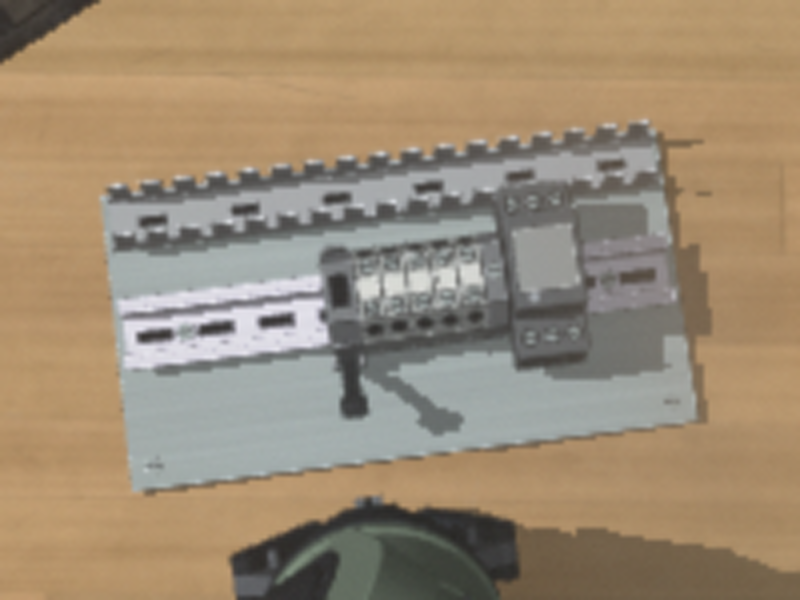

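View pics/side8_raw.png

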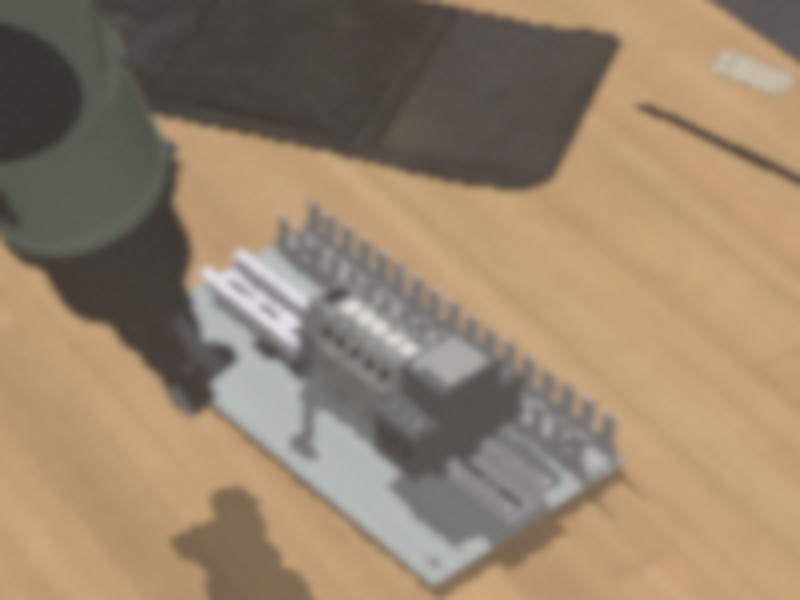

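Row closed, clamp lever open at (353,405), finger at (368,500) in front of it. Now the lever.

move_arm --motion '[[[10,3,0],[0,0,0]],[[20,4.5,1],[0,0,0]],[[25,5,1],[0,0,0]],[[29,5.5,2],[0,0,0]],[[33,6,4],[0,0,0]],[[37,6.5,6],[0,0,0]],[[41,7,8],[0,0,0]],[[45,7.7,10],[0,0,0]],[[49,8.2,12],[0,0,0]],[[52,8.6,14],[0,0,0]],[[54,9,15],[0,0,0]],[[54,9,15],[0,0,0]]]'

```text
clock: 12.18
position: [0.4853, 0.176, 0.0804]
tool_rot: [-3.141, 0.349, -3.005]
force: [-0.0, -0.5, 0.4]
grip_width: 0.0001
```

Run:
```python
from plan import *
tip()
from ov import overlay
overlay("9",p,-28,40,0.05)
```

```text
tip plate mm [-30.4 -50.8  56.9] F plate [ 0.45 -0.09  0.44] t 12.175 grip 6.813122824928247e-05 axis [-0.     0.342 -0.94 ]
```

View pics/top9_raw.png

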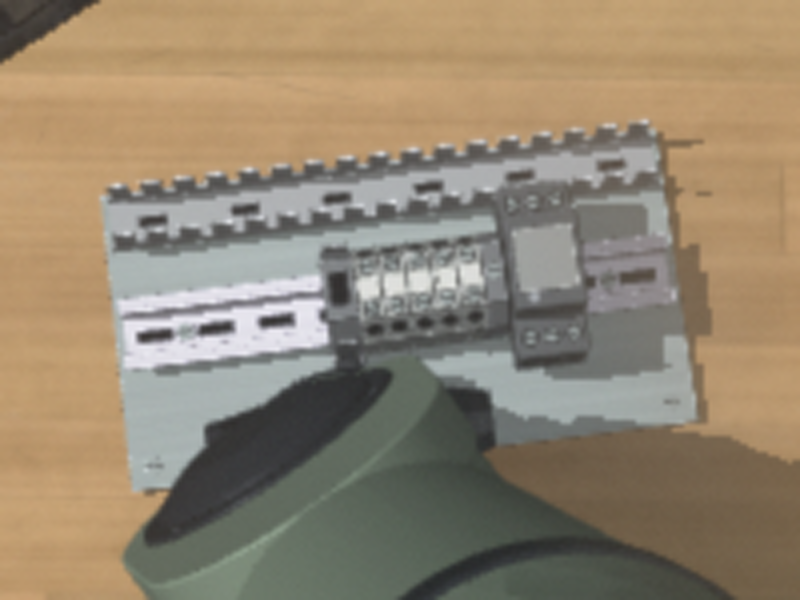

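View pics/side9_raw.png

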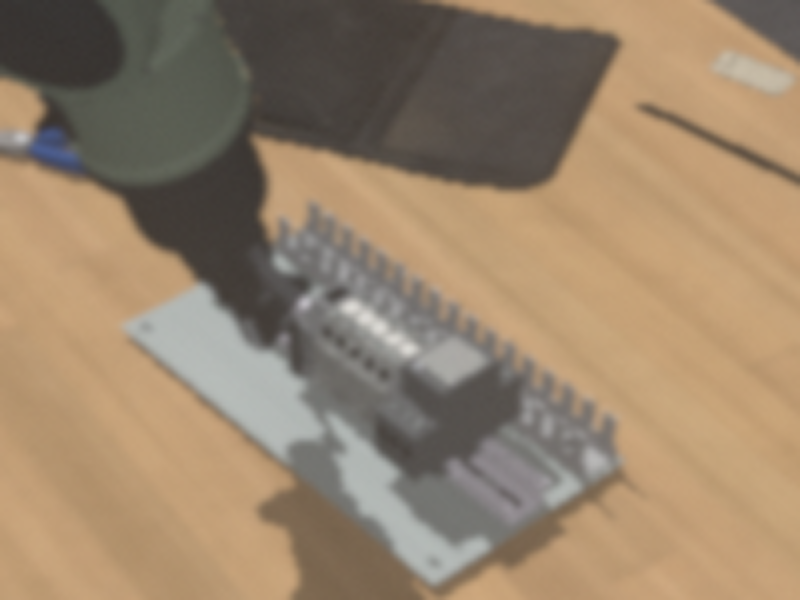

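The lever has swung well up (now at (348,352) in the top crop). Continue slowly.

move_arm --motion '[[[1.5,0.2,0],[0,0,0]],[[3,0.4,0],[0,0,0]],[[4.5,0.6,0],[0,0,0]],[[6,0.8,0],[0,0,0]],[[6,0.8,0],[0,0,0]]]'

```text
clock: 12.9
position: [0.4914, 0.1768, 0.0803]
tool_rot: [-3.141, 0.349, -3.005]
force: [-0.2, -0.1, 0.2]
grip_width: 0.0003
```

Run:
```python
from plan import *
tip()
```

```text
tip plate mm [-30.4 -44.7  56.8] F plate [ 0.04 -0.16  0.21] t 12.9 grip 0.00025408864076981153 axis [-0.     0.342 -0.94 ]
```

move_arm --motion '[[[1,0.1,0],[0,0,0]],[[2,0.3,0],[0,0,0]],[[3,0.4,0],[0,0,0]],[[3,0.4,0],[0,0,0]]]'

```text
clock: 13.4
position: [0.4941, 0.1772, 0.0802]
tool_rot: [-3.141, 0.349, -3.005]
force: [-2.3, -0.2, 2.2]
grip_width: 0.0005
```

Run:
```python
from plan import *
tip()
from ov import overlay
overlay("10",p,-28,40,0.75)
```

```text
tip plate mm [-30.4 -42.   56.8] F plate [-0.15 -2.33  2.24] t 13.4 grip 0.00047555844092436235 axis [-0.     0.342 -0.94 ]
```

View pics/top10_raw.png

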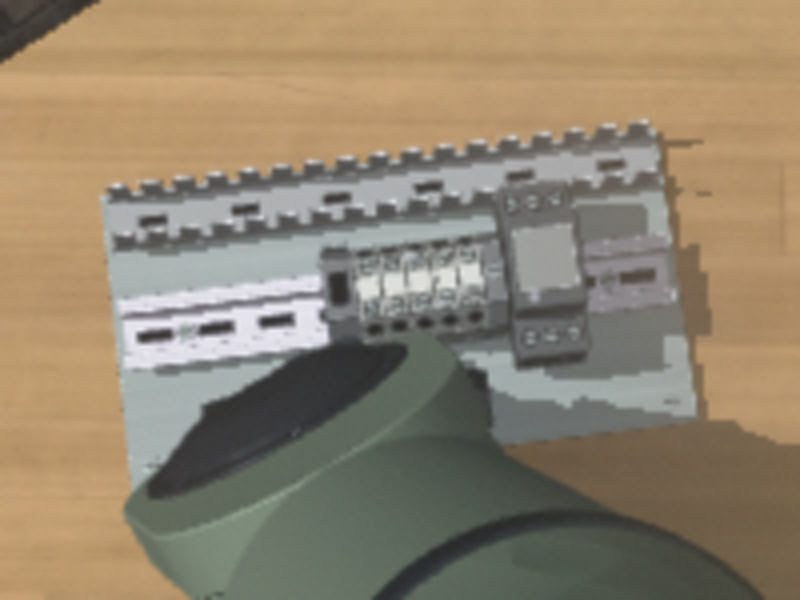

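View pics/side10_raw.png

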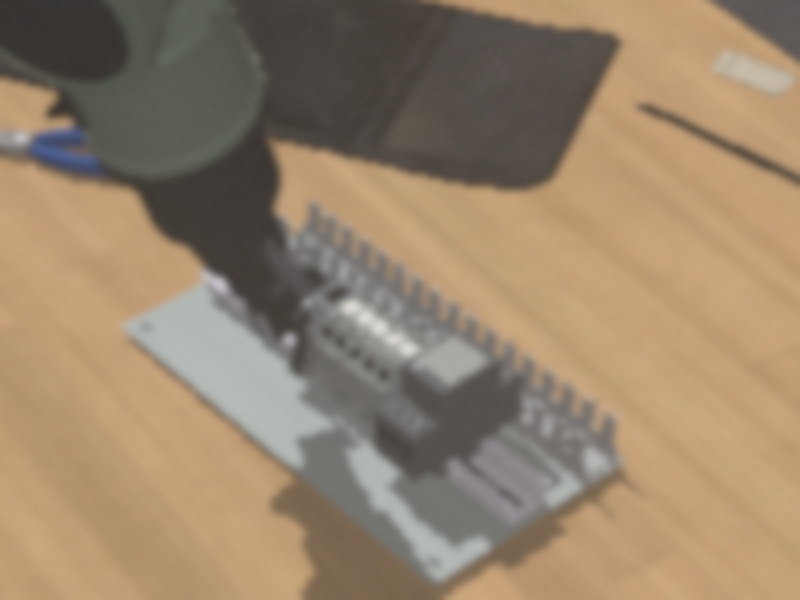

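move_arm --motion '[[[1,0.1,0],[0,0,0]],[[2,0.3,0],[0,0,0]],[[2,0.3,0],[0,0,0]]]'

```text
clock: 13.88
position: [0.4951, 0.1774, 0.08]
tool_rot: [-3.142, 0.348, -3.005]
force: [-13.1, -2.0, 8.3]
grip_width: 0.0001
```

Run:
```python
from plan import *
tip()
```

```text
tip plate mm [-30.5 -40.9  56.5] F plate [  0.17 -13.29   8.28] t 13.875 grip 0.00011834080410045226 axis [-0.001  0.341 -0.94 ]
```

13 N and blocked, well past the 2–5 N needed, at the expected place. Back straight out and look.

move_arm --motion '[[[-5,-0.7,0],[0,0,0]],[[-20,-2.7,0],[0,0,0]],[[-50,-7,10],[0,0,0]],[[-80,5,40],[0,0,0]],[[-80,60,70],[0,0,0]],[[-80,115,80],[0,0,0]],[[-80,170,80],[0,0,0]],[[-80,200,80],[0,0,0]],[[-80,200,80],[0,0,0]]]'

```text
clock: 15.0
position: [0.4155, 0.3811, 0.1604]
tool_rot: [3.139, 0.349, -3.003]
force: [0.3, -0.6, -0.1]
grip_width: -0.0005
```

Run:
```python
from plan import *
tip()
from ov import overlay
overlay("11",p,-28,40,0.75)
```

```text
tip plate mm [-243.1  -92.4  136.9] F plate [ 0.64  0.23 -0.1 ] t 15.0 grip -0.00045071447836874236 axis [-0.004  0.342 -0.94 ]
```

View pics/top11_raw.png

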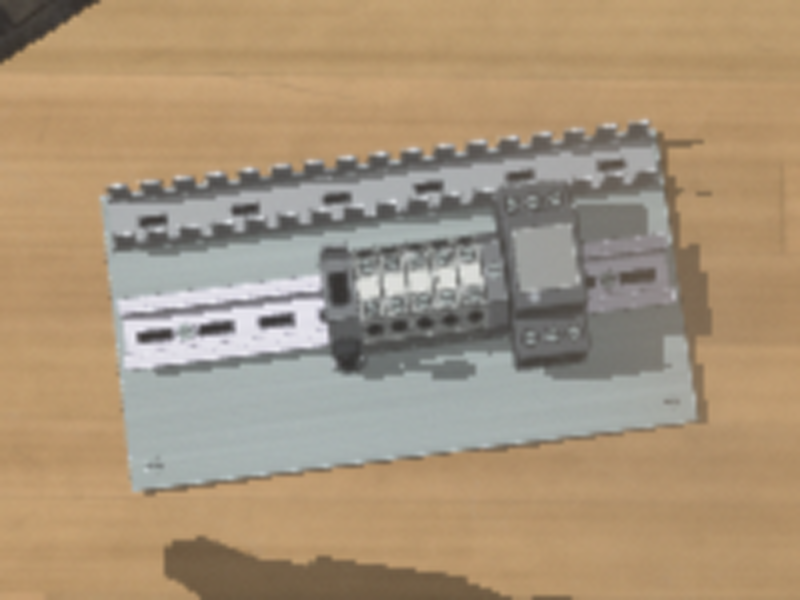

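View pics/side11_raw.png

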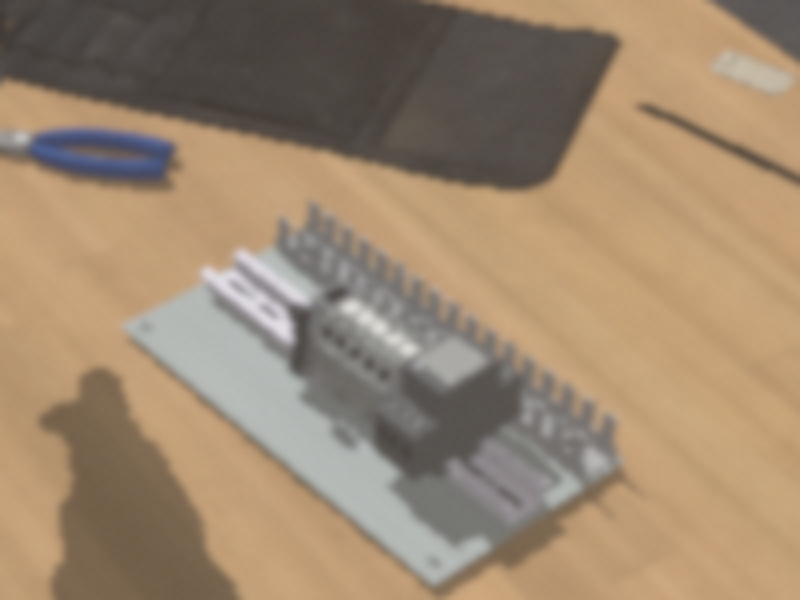

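View pics/side11_ov.png

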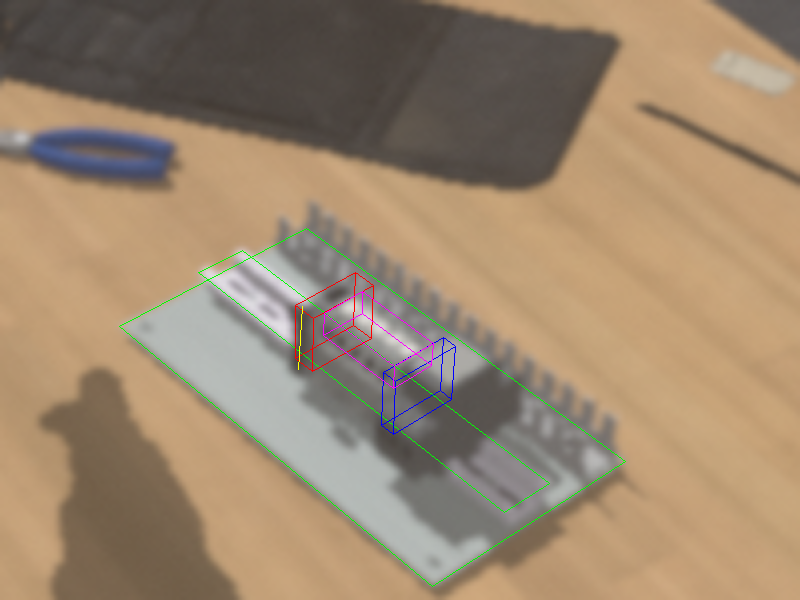

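The lever now stands upright against the clamp (pad at (347,358) top; model line for 0.75 matches in the side crop), with the row tight. There is time for a second confirming push slightly higher on the pad.

move_arm --motion '[[[0,-40,0],[0,0,0]],[[0,-95,-10],[0,0,0]],[[0,-150,-35],[0,0,0]],[[5,-195,-60],[0,0,0]],[[30,-207,-77],[0,0,0]],[[55,-203,-77],[0,0,0]],[[70,-201,-77],[0,0,0]],[[75,-200.5,-77],[0,0,0]],[[77,-200,-77],[0,0,0]],[[77,-200,-77],[0,0,0]]]'

```text
clock: 16.35
position: [0.493, 0.1769, 0.0834]
tool_rot: [-3.141, 0.349, -3.006]
force: [-0.3, -0.1, 0.1]
grip_width: 0.0003
```

Run:
```python
from plan import *
tip()
```

```text
tip plate mm [-30.3 -43.   59.9] F plate [ 0.06 -0.29  0.07] t 16.35 grip 0.00030715766771715155 axis [-0.     0.342 -0.94 ]
```

move_arm --motion '[[[1,0.1,0],[0,0,0]],[[2,0.3,0],[0,0,0]],[[3,0.4,0],[0,0,0]],[[3,0.4,0],[0,0,0]]]'

```text
clock: 16.85
position: [0.4951, 0.1778, 0.083]
tool_rot: [-3.141, 0.348, -3.005]
force: [-9.9, -1.8, 8.2]
grip_width: 0.0001
```

Run:
```python
from plan import *
tip()
```

```text
tip plate mm [-30.9 -40.8  59.5] F plate [  0.45 -10.     8.19] t 16.85 grip 5.5087020890296e-05 axis [-0.001  0.341 -0.94 ]
```

Blocked at the same place (−40.8 mm vs −40.9 mm): the lever is at its stop. Retract and hand in.

move_arm --motion '[[[-5,-0.7,0],[0,0,0]],[[-20,-2.7,0],[0,0,0]],[[-50,-7,10],[0,0,0]],[[-80,5,40],[0,0,0]],[[-80,60,70],[0,0,0]],[[-80,115,80],[0,0,0]],[[-80,170,80],[0,0,0]],[[-80,200,80],[0,0,0]],[[-80,200,80],[0,0,0]],[[-80,200,80],[0,0,0]]]'

```text
clock: 18.1
position: [0.4161, 0.3771, 0.163]
tool_rot: [-3.14, 0.349, -3.005]
force: [0.1, -0.5, 0.1]
grip_width: 0.0
```

Run:
```python
from plan import *
tip()
from ov import overlay
overlay("12",p,-28,40,0.75)
for l in("blue_driver","tape_roll","blue_snips"):
    r=outline_of(l,"top"); print(l,[(round(d["score"],2),np.round(d["pixel"]).tolist()) for d in r])
```

```text
tip plate mm [-239.   -92.4  139.5] F plate [0.48 0.04 0.08] t 18.1 grip 4.8398541287752515e-05 axis [ 0.001  0.342 -0.94 ]
blue_driver [(0.61, [451.0, 274.0]), (0.48, [322.0, 200.0])]
tape_roll [(0.87, [466.0, 179.0]), (0.62, [350.0, 198.0])]
blue_snips [(0.96, [160.0, 215.0])]
```

View pics/top12_raw.png

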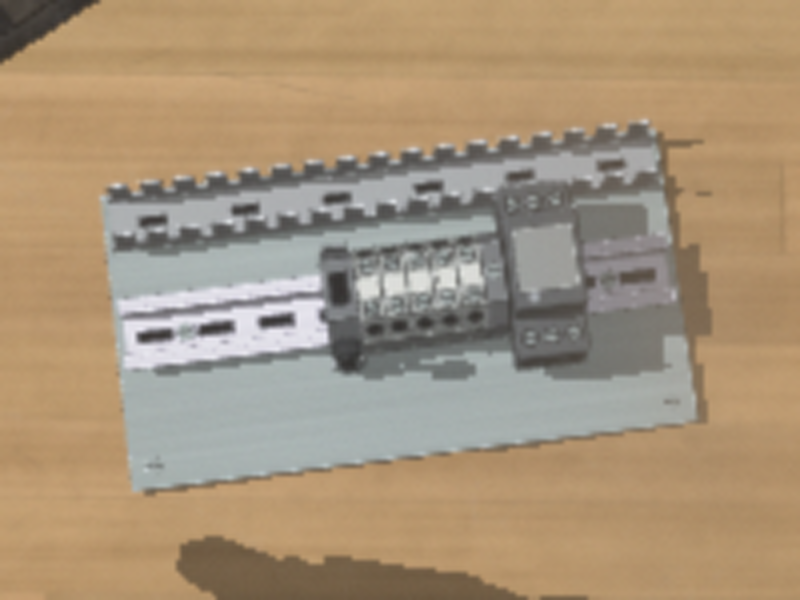

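Run:
```python
from workcell import *
import cv2,numpy as np
a=cv2.imread("pics/top0.png").astype(int); b=grab_frame("top")["frame"][...,::-1].astype(int)
d=abs(a-b).max(2)
for n,(u,v) in dict(driver=(453,273),tape=(458,180),snips=(165,218)).items(): print(n,d[v-30:v+30,u-35:u+35].max())
print(job_done())
```

```text
driver 50
tape 12
snips 12
the job is handed in; nothing more can be done
None
```

I pushed the train home against the end bracket and then locked the clamp lever, and handed the job in at about 18 s on the robot's clock. No verdict is reported.

- **Train:** I pushed it with the shut fingertips, low on the clamp's outer face. It slid about 48 mm until it stopped firmly at about 11 N. The last picture shows no gap between the blocks or at the bracket.
- **Lever:** I swung it upright until it was blocked at 13 N. A second push 3 mm higher stopped at the same place (within about 0.1 mm, at 10 N), so I take it to be at its stop. The pictures agree with the locked angle, but they could not by themselves tell 0.70 from 0.75 rad.
- **Side force:** Both lever pushes also showed about 8 N upward on the tool. I put this down to friction and did not investigate it.
- **Bystanders:** The tape and side cutters look identical before and after. Near the screwdriver some pixels differ by up to 50 grey levels. I did not look into this; it is probably shadow. The arm never came near it, and the network found it within 2 pixels of its first position. The network's centres for the tape and cutters jumped by about 8 pixels, but the image comparison shows those two did not move.

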